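Reset the depth stop of the desk eyelet press

ROBOT

A 7-joint arm with a two-finger parallel gripper is mounted at the origin on the work surface. World frame = base frame: x ahead of the robot, y to its left, z up, the work surface at z = 0. Lengths are in mm, angles in rad, forces in N, time in s.
With the tool pointing down it reaches from about 425 to 950 mm from the base axis. Payload 4.7 kg.
Tool frame: the origin (TCP) lies between the finger pads; the fingertips stand 11 mm ahead of it and the grasp point (between the pads) lies 8 mm behind it; z points along the fingers, x is the direction in which the jaws open and shut, and the axes are right-handed (so a half turn about z gives the same grasp; the last joint's range is limited). The gripper opens to 85 mm and grips with 20 to 120 N. Pads are 22 mm wide; open, the fingers measure 114 mm over their backs; the gripper's body (76 mm by 85 mm) begins 54 mm behind the grasp point. The pads swing forward as they close: fully open they stand 13 mm farther back than shut.
Start: joints at [-1.363, 0.469, -0.049, 1.532, 0.024, 1.141, -0.082], TCP at [158.308, 656.19, 242.335] pointing down, gripper open.
Joint ranges: [-2.59, 2.59], [-0.33, 1.99], [-1.39, 1.29], [0.1, 2.45], [-1.04, 4.18], [0.21, 1.99], [-2.66, 2.66]. Speed limits (rad/s): [2.57, 2.57, 3.14, 3.14, 3.14, 3.14, 3.14].

INTERFACE

Orientations are given as a unit quaternion [w, x, y, z].
In Python, from workcell import readout, vision, manip gives the robot as it stands. The module is installed in compiled form; this text tells all that it offers.
- The arm moves only by the tool step_arm, never from a script. Its argument "motion" is one flat list of numbers, 5 for each row, row after row: the closure, from 0 (fully open) to 1 (shut), then the shift along the tool's x, y, z in units of 25 mm (1.0 is 25 mm), then the turn about the tool's z in units of 10 degrees (1.0 is 10 degrees). In form: [gripper, tx, ty, tz, turn, gripper, tx, ty, tz, turn, ...]. A call has 1 to 8 rows; each row shifts and turns the pose as measured when the row begins, along the tool's axes as they then stand; what a row does not reach is not made up. A row lasts 1/8 s, in which the tool goes at most 62.5 mm and 10.7 degrees, less where a joint would pass 70% of its speed; a pose out of reach is approached as far as the arm can. A call is refused whole if a number of a shift passes 1 or a number of a turn 1, either way. A call with a gripper value outside its range is refused whole. The fingers move at their own pace and stop on an object; the grip force is fixed at half the most. Time passes only in rows, so rows that do not move let the fingers close. It gives the time, the measured TCP pose, the force and the opening at its end, in the units of the state.
- readout.sense(): the state, without advancing time (a new reading comes with each control period).
- vision.get_image(name): name is "scene" or "top" or "wrist"; returns a dict with "color" (384x512x3 uint8, red, green, blue), "camera_matrix" (3x3 intrinsics, pixels), "distortion" ([k1, k2, p1, p2, k3] as OpenCV has them; the pictures are not rectified), "R" (3x3) and "t" (3): a world point X has camera coordinates R X + t. Camera axes: x right, y down, z forward; pixel columns grow to the right and rows downward; lengths in mm; the calibration is good to about 2 mm. A picture is of the moment at which its call begins. There is no depth.
- manip.close_job(): hands the job in, once; it reports no verdict.
The state is a dict: "time_s": time; "q": joint angles; "joint_vel": joint speeds; "joint_torque": joint torques, N m; "tool_pos": TCP position; "ee_rot": TCP orientation; "wrist_force": force on the tool from outside, world axes, zero at the start; "torque": the same for the moment, N m; "grip_width": finger opening in mm.
Only numpy, scipy, OpenCV 4.12 (cv2) and the standard library are available. Lean on these libraries where they do the work, as an engineer would, in place of code of your own. Each camera call takes 0.05 s, during which the arm holds its last target.

TASK

Set the depth stop of the blue eyelet press to the gauge block that stands under it: swing the yellow lock lever loose, screw the red T-handle down until the rubber foot sits snugly on the gauge block, felt but not forced, then swing the lever back and press it home firmly, without straining it, and let go. Turn the T-handle only while the lock is loose, leave the gauge block where it stands and do not disturb the other things on the desk.

Things in the scene. Friction and masses are not known exactly. Their poses are not given: they have to be found in the camera images.
- press: blue steel eyelet press fixed to the desk: base plate 200 x 110 x 12 mm, a column at its rear (+x) and an arm 36 mm wide reaching forward from it, its top 100 mm above the desk. Origin on the desk under the vertical axis that stop screw and lock nut share; z up, +x towards the column. A fixed handle rises behind the column to 165 mm.
- lock_nut (a joint): turn of the lock nut, rad: 0 = on its seat (solid stop), grows anticlockwise from above (loosening) to a stop at 1.2; at 0.45 or more it is loose and the screw may be turned. About 0.25 N m (3 to 4 N at the lever's grip) swings it; it stays where left. It is retightened by pressing the lever home against the seat with 0.6 to 1.5 N m (8 to 20 N at its grip) for a moment.
- lever (a joint): springy bend of the lever against the nut, rad: 0 = straight, 6 N m per rad (12 N at the grip bends it 0.14 rad), negative when pressed in the tightening direction (clockwise from above); it springs back. On the seat, -0.09 or beyond (0.54 N m, 7.5 N) tightens the nut; 0.3 either way (1.8 N m, 25 N) strains it.
- lever_grip (a point): middle of the lock lever's yellow sleeve, 72 mm from the screw axis, 110 mm above the desk; sleeve 44 long, 13 wide, 13 mm high, far end 94 mm from the axis. x points outward along the lever, z up. Tight, it points 0.5 rad to the press's +y side of its -x; loosening swings it across the front to the -y side, just over the arm's top. Nut (34 mm across) and lever stay below 118 mm.
- adjuster (a joint): turn of the stop screw (coarse thread), rad, 0 to 2.6: grows clockwise from above, which drives screw, T-handle and foot down 6 mm per rad. About 0.18 N m turns it, plus 0.006 N m per N on the foot (0.27 N m at 15 N); it stays where left. Turn it only while the nut is loose.
- adjuster_grip (a point): centre of the red T-handle bar on top of the screw, on the axis: bar 60 mm long (x), 11 wide (y), 22 mm high, z up; 147 mm above the desk at adjuster = 0, 6 mm lower per rad. Below the bar a 24 mm collar, 4 mm high, then the 16 mm screw.
- foot_face (a point): centre of the underside of the black rubber-faced foot (a disc 22 mm across at the screw's lower end, which does not turn) as long as it hangs free: 43 mm above the desk at adjuster = 0, 6 mm lower per rad. The foot is sprung, it gives about 1 mm per 10 N, 5 mm at most; this point moves with the screw and does not show it.
- gauge: adjustable gauge block, loose, standing on the press's base plate under the foot: steel block 36 x 50 x 16 mm with a brass cap on top. The cap is set to an unknown height, anything that makes the whole block 20 to 26 mm high: it is not reported. Origin at the centre of the underside, z up. 0.25 kg.
- spare_block: brass block 36 x 24 x 18 mm beside the press; origin at the centre of the underside. Leave alone.
- driver: screwdriver 170 mm long with red handle, lying on the other side of the press. Leave alone.
- mug: blue mug, 76 mm across and 90 mm high. Leave alone.
- stapler: black stapler, 150 x 36 x 48 mm. Leave alone.
- eyelets: clear open tray with four compartments, 100 x 100 x 35 mm. Leave alone.
Mind the look-alikes: they are no part of the job. Several things have the shape of the gauge; the one meant has the colours described above.

How it is judged:
By the outcome, as a careful person would: the job done as asked, in the order asked, and still so for the second after the job is handed in, with the robot touching nothing.
It also fails if it takes over 72 s, if anything falls off the work surface, if the arm or the gripper's body presses on something with over 40 N, if the wrist force passes 120 N, or if a joint passes its speed limit or range.

## Working session

There is one attempt and no reset: what is moved stays moved. The work goes in short steps, Python scripts to look and compute and a tool call to move; the robot and the scene stay as the last step left them, time stands still between calls to the robot, and variables do not carry over. Pictures are saved under pics/ and viewed, and the job is handed in when it is done.

Besides the shell and the picture viewer there is one more tool, called after "Emit:" as name(argument=value, ...), one argument or row to a line, values as JSON. step_arm: Moves the arm, as the interface text tells. Its arguments: {"type":"object","properties":{"motion":{"type":"array"}},"required":["motion"]}

```bash
mkdir -p pics
cat > h.py <<'E'
import numpy as np, cv2
from workcell import readout, vision, manip
def grab(n,tag):
    im=vision.get_image(n); cv2.imwrite(f'pics/{tag}.png',cv2.cvtColor(im['color'],cv2.COLOR_RGB2BGR)); return im
def ray(im,uv):
    p=cv2.undistortPoints(np.array([[uv]],float),np.array(im['camera_matrix'],float),np.array(im['distortion'],float))[0,0]
    R=np.array(im['R']);t=np.array(im['t']); c=-R.T@t; d=R.T@np.array([p[0],p[1],1]); return c,d/np.linalg.norm(d)
def onz(im,uv,z):
    c,d=ray(im,uv); return c+d*(z-c[2])/d[2]
def proj(im,X):
    R=np.array(im['R']);t=np.array(im['t'])
    return cv2.projectPoints(np.array(X,float).reshape(-1,3),cv2.Rodrigues(R)[0],t,np.array(im['camera_matrix'],float),np.array(im['distortion'],float))[0].reshape(-1,2)
E
python3 - <<'E'
from h import *
for n in ['scene','top','wrist']:
    im=grab(n,n+'0'); R=np.array(im['R']); print(n,-R.T@np.array(im['t']),R[2])
s=readout.sense(); print(s)
E
```

```text
scene [ 882.89549861 -614.54921825  550.81996173] [-0.43248223  0.73557956 -0.52142289]
top [ 343.8250535     7.64629781 1030.0383384 ] [ 0.18172476 -0.0162539  -0.98321509]
wrist [ 86.39120411 673.33669833 373.52811303] [ 0.28126907 -0.07075054 -0.95701728]
{'time_s': 0.15, 'q': array([-1.36291102,  0.46927905, -0.04861397,  1.53341465,  0.02407228,
        1.14099732, -0.08233315]), 'joint_vel': array([-4.68356342e-04, -1.85127416e-03, -2.98104609e-04, -2.98832435e-03,
       -2.64966929e-04, -6.45811083e-05,  3.89313918e-04]), 'joint_torque': array([ 4.26685010e-04, -5.10766840e+01, -4.68568259e-02, -2.37977350e+01,
        1.06990297e-02,  5.40491223e-03,  4.60854181e-07]), 'tool_pos': array([158.20381462, 655.75806427, 241.48917008]), 'ee_rot': array([ 4.73785137e-04,  7.85678151e-01,  6.18635006e-01, -5.90809745e-04]), 'wrist_force': array([ 0.26123773,  0.1729842 , -0.54034504]), 'torque': array([ 0.02554605, -0.01266371, -0.02286838]), 'grip_width': 85.34483808859882}
```

View pics/scene0.png

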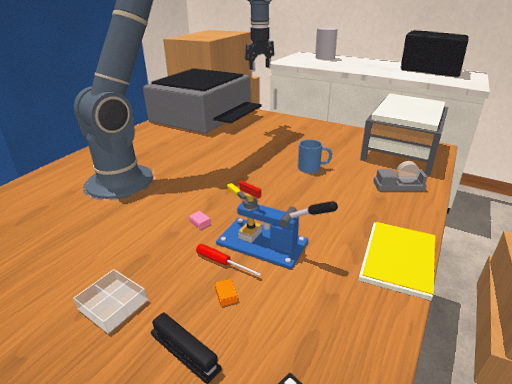

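View pics/top0.png

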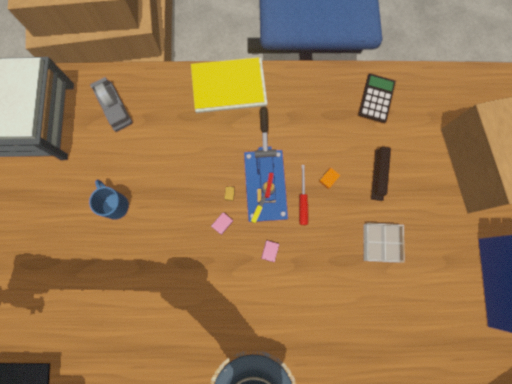

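View pics/wrist0.png

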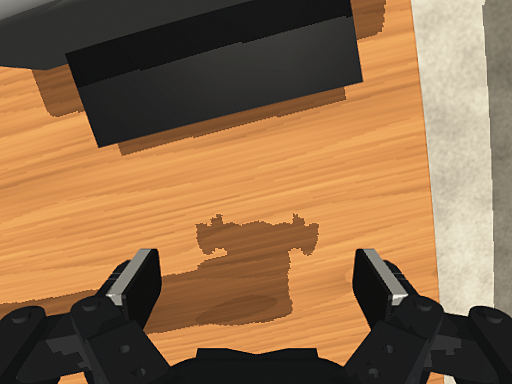

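The scene view has the press near (265,235), with a yellow lever at (235,189) and a red T-bar at (250,190). In the top view the base plate is at (246–287,150–221), the T-bar at (269,186) and the lever sleeve at (257,213). Next I'll zoom in and measure.

Run:
```python
from h import *
t=grab('top','t1'); s=grab('scene','s1')
a=cv2.imread('pics/t1.png')[135:235,225:325]; b=cv2.imread('pics/s1.png')[170:280,190:350]
cv2.imwrite('pics/tz.png',cv2.resize(a,None,fx=6,fy=6,interpolation=cv2.INTER_CUBIC))
cv2.imwrite('pics/sz.png',cv2.resize(b,None,fx=5,fy=5,interpolation=cv2.INTER_CUBIC))
def blobs(im,roi,lo,hi,lo2=None,hi2=None):
    x0,y0,x1,y1=roi
    hsv=cv2.cvtColor(im['color'],cv2.COLOR_RGB2HSV)
    m=cv2.inRange(hsv,np.array(lo),np.array(hi))
    if lo2: m|=cv2.inRange(hsv,np.array(lo2),np.array(hi2))
    mm=np.zeros_like(m); mm[y0:y1,x0:x1]=m[y0:y1,x0:x1]
    n,l,st,c=cv2.connectedComponentsWithStats(mm)
    out=[]
    for i in range(1,n):
        if st[i,4]>=8:
            ys,xs=np.where(l==i); r=cv2.minAreaRect(np.stack([xs,ys],1).astype(np.float32))
            out.append((st[i,4],c[i],r))
    return out
R=((0,150,80),(8,255,255),(172,150,80),(180,255,255)); Y=((24,150,120),(34,255,255)); B=((100,120,60),(125,255,255))
for nm,c in (('red',R),('yel',Y),('blue',B)):
    for n,im,roi in(('top',t,(225,135,325,235)),('scene',s,(190,170,350,280))):
        for o in blobs(im,roi,*c): 
            z={'red':147,'yel':110,'blue':12}[nm]
            print(nm,n,o[0],o[1].round(1),[np.round(k,1) for k in o[2]],onz(im,o[1],z).round(1))
# corners of base plate from top blue
```

```text
red top 89 [268.8 184.6] [array([268.8, 184.5]), array([ 3.8, 23.7]), np.float64(10.3)] [531.2 -45.  147. ]
red top 260 [303.1 209.5] [array([303., 209.]), array([30.,  8.]), np.float64(90.0)] [ 469.1 -126.   147. ]
red scene 221 [249.6 188.7] [array([249.4, 188.7]), array([25.4,  9.5]), np.float64(25.0)] [528.4 -44.5 147. ]
red scene 374 [212.3 253.9] [array([212.6, 254.1]), array([35.3, 11.4]), np.float64(24.0)] [ 584.5 -262.7  147. ]
yel top 70 [256. 214.] [array([256. , 213.8]), array([ 4.3, 17.5]), np.float64(21.8)] [464.6 -13.6 110. ]
yel scene 58 [232.9 187.6] [array([232.7, 187.6]), array([13.3,  5.4]), np.float64(40.6)] [457.1  -7.6 110. ]
blue top 1671 [265.6 185.2] [array([265.2, 185.7]), array([67.4, 37. ]), np.float64(85.6)] [558.2 -43.9  12. ]
blue scene 8 [304.5 170.5] [array([304.5, 170.5]), array([1., 7.]), np.float64(90.0)] [508. 333.  12.]
blue scene 2807 [266.8 237.4] [array([264.4, 232.4]), array([86.1, 51.9]), np.float64(18.8)] [565.7 -30.8  12. ]
```

View pics/tz.png

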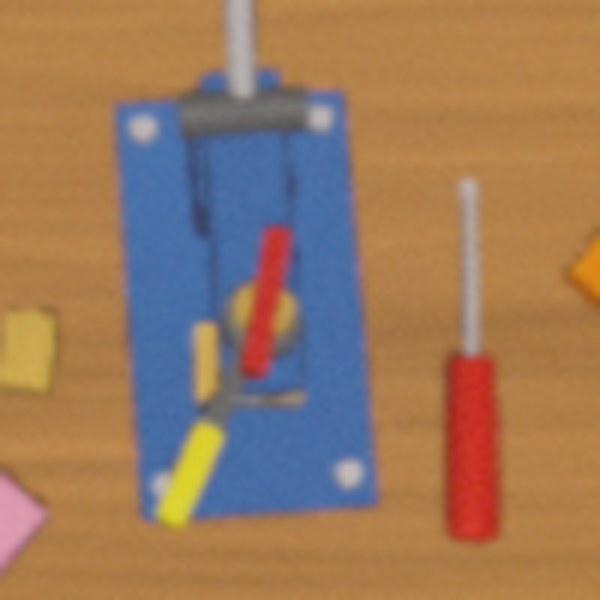

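View pics/sz.png

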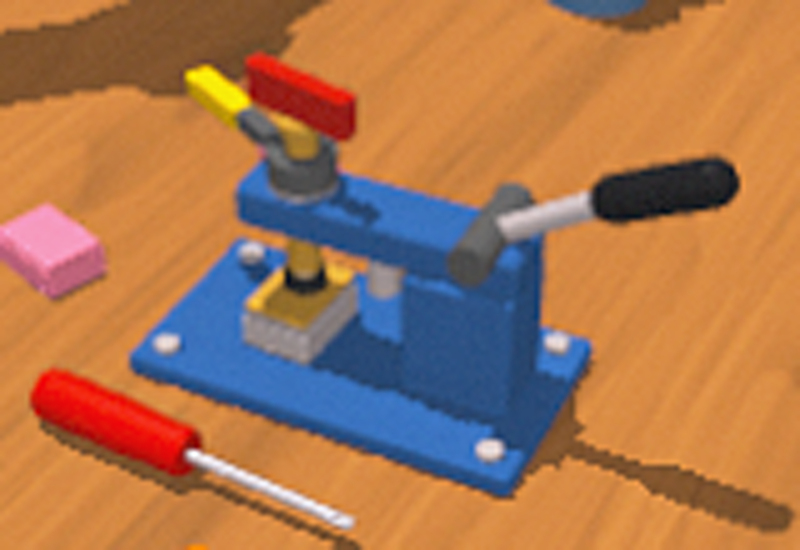

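```bash
cat >> h.py <<'E'
def tri(a,ua,b,ub):
    c1,d1=ray(a,ua);c2,d2=ray(b,ub)
    s=np.linalg.lstsq(np.stack([d1,-d2],1),c2-c1,rcond=None)[0]; p=c1+s[0]*d1;q=c2+s[1]*d2
    return (p+q)/2,np.linalg.norm(p-q)
E
python3 - <<'E'
from h import *
t=vision.get_image('top'); s=vision.get_image('scene')
print('red',tri(t,(268.8,184.5),s,(249.6,188.7)))
print('yel',tri(t,(256,214),s,(232.9,187.6)))
Z=lambda x,y:(225+(x+.5)/6-.5,135+(y+.5)/6-.5)
c=[onz(t,Z(*p),12) for p in((118,103),(343,92),(377,503),(142,520))]
for p in c: print(p.round(1))
cen=np.mean(c,0); print('plate centre',cen, np.linalg.norm(c[0]-c[3]),np.linalg.norm(c[0]-c[1]))
v=(c[0]+c[1]-c[2]-c[3]); print('yaw',np.arctan2(v[1],v[0]))
for nm,p,z in(('barA',(278,228),158),('barB',(255,375),158),('bar',(267,302),158),('lever out',(172,524),116),('lever in',(210,420),116),('nutc',(262,315),112)):
    print(nm,onz(t,Z(*p),z).round(1))
print('armfront',onz(t,Z(270,404),100),'spare',onz(t,Z(28,350),18))
E
```

```text
red (array([530.30203852, -45.42238705, 148.38718316]), np.float64(2.143030991096198))
yel (array([462.89534663, -14.09631807, 115.38838132]), np.float64(2.300781257788816))
[656.2  14.9  12. ]
[660.7 -92.1  12. ]
[ 464.  -102.2   12. ]
[457.6   5.8  12. ]
plate centre [559.62060234 -43.39163039  12.        ] 198.89154981551363 107.15147758118772
yaw 0.0485742243355477
barA [558.5 -50.  158. ]
barB [498.5 -39.5 158. ]
bar [528.1 -44.9 158. ]
lever out [444.1  -6.3 116. ]
lever in [487.2 -22.7 116. ]
nutc [532.3 -45.4 112. ]
armfront [496.28651833 -48.68908571 100.        ] spare [536.29085123  57.55526832  18.        ]
```

Triangulation puts the press axis at about (530, -45), with yaw 0.05. The bar height is about 147, so the adjuster is near 0. The lever grip is at about (464, -14). All of this agrees with the given sizes, so I'll move over.

Emit:
step_arm(
  motion=[0.45,-1,0.9,0,0,0.45,-1,0.9,0,0,0.45,-1,0.9,0,0,0.45,-1,0.9,0,0,0.45,-1,0.9,0,0,0.45,-1,0.9,0,0,0.45,-1,0.9,0,0,0.45,-1,0.9,0,0],
)

```text
time_s: 1.35
tool_pos: [288.3, 414.7, 241.7]
ee_rot: [-0.001, 0.784, 0.621, 0.0]
wrist_force: [0.2, 1.0, -0.4]
grip_width: 47.0
```

Emit:
step_arm(
  motion=[0.45,-1,0.9,0,0,0.45,-1,0.9,0,0,0.45,-1,0.9,0,0,0.45,-1,0.9,0,0,0.45,-1,0.9,0,0,0.45,-1,0.9,0,0,0.45,-1,0.9,0,0,0.45,-1,0.9,0,0],
)

```text
time_s: 2.35
tool_pos: [421.7, 170.6, 243.0]
ee_rot: [-0.001, 0.784, 0.621, 0.003]
wrist_force: [0.6, -0.3, 0.1]
grip_width: 47.0
```

```bash
cat >> h.py <<'E'
def Rq(q):
    from scipy.spatial.transform import Rotation as Ro
    return Ro.from_quat([q[1],q[2],q[3],q[0]]).as_matrix()
def st():
    s=readout.sense(); R=Rq(s['ee_rot']); yaw=np.degrees(np.arctan2(R[1,0],R[0,0]))
    print('t',round(s['time_s'],2),'p',np.round(s['tool_pos'],1),'yaw',round(yaw,1),'tilt',R[:2,2].round(4),'F',np.round(s['wrist_force'],2),'T',np.round(s['torque'],3),'w',round(s['grip_width'],1),'q',np.round(s['q'],2))
    return s,R,yaw
def go(tgt,yawt=None):
    s,R,yaw=st(); d=R.T@(np.array(tgt)-s['tool_pos'])/25
    print('units',d.round(2),'turn(+cw)', None if yawt is None else round((yaw-yawt)/10,2))
E
python3 -c "
from h import *
go([461.5,-12,200],90)"
```

```text
t 2.35 p [421.7 170.6 243. ] yaw 76.8 tilt [0.0033 0.0057] F [ 0.56 -0.32  0.09] T [0.006 0.067 0.006] w 47.0 q [-0.7   0.1   0.24  2.05 -0.03  1.    0.9 ]
units [-6.76  3.22  1.68] turn(+cw) -1.32
```

Emit:
step_arm(
  motion=[0.45,-1,0.5,0,0,0.45,-1,0.5,0,0,0.45,-1,0.45,0,0,0.45,-1,0.45,0,0,0.45,-1,0.45,0,0,0.45,-1,0.45,0,0,0.45,-0.6,0.4,0,0,0.45,0,0,0,-0.9],
)

```text
time_s: 3.35
tool_pos: [463.8, -17.3, 244.0]
ee_rot: [0.0, 0.733, 0.68, 0.005]
wrist_force: [-1.2, 0.5, 0.6]
grip_width: 46.9
```

```bash
python3 -c "
from h import *
go([461.5,-12,150],90)
grab('wrist','w2')"
```

```text
t 3.35 p [463.8 -17.3 244. ] yaw 85.7 tilt [0.0083 0.007 ] F [-1.2   0.5   0.59] T [ 0.001 -0.074 -0.014] w 46.9 q [-0.42  0.11  0.41  2.03 -0.06  1.    1.51]
units [ 0.18 -0.14  3.76] turn(+cw) -0.43
```

View pics/w2.png

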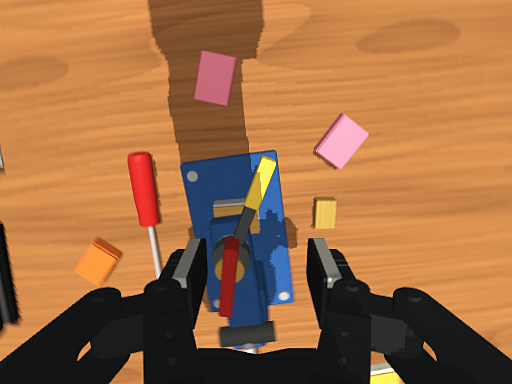

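Run:
```python
from h import *
im=vision.get_image('wrist'); hsv=cv2.cvtColor(im['color'],cv2.COLOR_RGB2HSV)
for nm,lo,hi,z,roi in(('yel',(23,120,90),(34,255,255),116,(230,140,290,215)),('red',(0,150,60),(8,255,255),157,(210,230,250,325))):
    m=cv2.inRange(hsv,np.array(lo),np.array(hi)); a=np.zeros_like(m); x0,y0,x1,y1=roi; a[y0:y1,x0:x1]=m[y0:y1,x0:x1]
    ys,xs=np.where(a); r=cv2.minAreaRect(np.stack([xs,ys],1).astype(np.float32)); print(nm,len(xs),r,onz(im,r[0],z).round(1))
    for p in cv2.boxPoints(r): print(onz(im,p,z).round(1))
```

```text
yel 651 ((258.3858337402344, 184.04830932617188), (16.480932235717773, 51.84730529785156), 22.067899703979492) [463.  -14.4 116. ]
[480. -30. 116.]
[440.8 -11.2 116. ]
[446.7   0.7 116. ]
[486.4 -17.7 116. ]
red 1073 ((225.67405700683594, 277.0204772949219), (14.663575172424316, 78.98468017578125), 6.709837436676025) [522.1 -43.6 157. ]
[556.  -56.5 157. ]
[489.  -42.2 157. ]
[491.1 -31.9 157. ]
[558.4 -45.2 157. ]
```

The wrist view agrees: the yellow sleeve is at (258,184) px, which is (463, -14). Now I'll descend to straddle it.

Emit:
step_arm(
  motion=[0.45,0.2,-0.1,0.9,-0.4,0.45,0,0,0.9,0,0.45,0,0,0.9,0,0.45,0,0,0.6,0,0.45,0,0,0,0],
)

```text
time_s: 4.08
tool_pos: [462.7, -8.1, 160.2]
ee_rot: [0.001, 0.713, 0.701, 0.007]
wrist_force: [-0.2, 0.4, 0.3]
grip_width: 47.2
```

```bash
python3 -c "
from h import *
go([461.5,-12,108],90)
grab('wrist','w3')"
```

```text
t 4.08 p [462.7  -8.1 160.2] yaw 89.1 tilt [0.0109 0.0092] F [-0.15  0.41  0.34] T [-0.015 -0.035 -0.038] w 47.2 q [-0.4   0.22  0.38  2.13 -0.13  0.79  1.62]
units [-0.18 -0.07  2.09] turn(+cw) -0.09
```

View pics/w3.png

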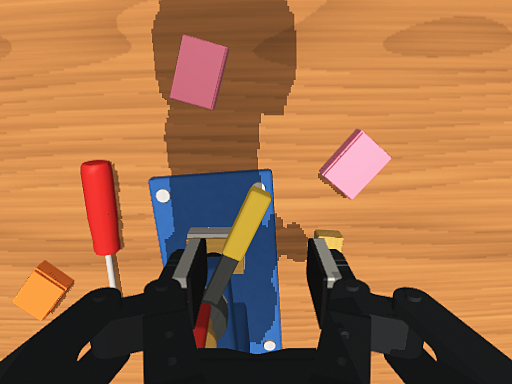

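Emit:
step_arm(
  motion=[0.45,-0.15,-0.05,0.7,0,0.45,0,0,0.7,0,0.45,0,0,0.6,0,0.45,0,0,0,0],
)

```text
time_s: 4.62
tool_pos: [465.7, -10.4, 112.9]
ee_rot: [0.003, 0.714, 0.701, 0.011]
wrist_force: [-0.4, -0.5, 0.1]
grip_width: 47.1
```

```bash
python3 -c "
from h import *
go([461.5,-12,108],90)
grab('wrist','w4');grab('scene','s4')
a=cv2.imread('pics/s4.png')[150:290,180:340];cv2.imwrite('pics/s4z.png',cv2.resize(a,None,fx=4,fy=4,interpolation=cv2.INTER_CUBIC))"
```

```text
t 4.62 p [465.7 -10.4 112.9] yaw 89.0 tilt [0.0199 0.0111] F [-0.41 -0.48  0.06] T [ 0.028 -0.012  0.043] w 47.1 q [-0.37  0.3   0.36  2.17 -0.19  0.67  1.68]
units [-0.07 -0.17  0.19] turn(+cw) -0.1
```

View pics/w4.png

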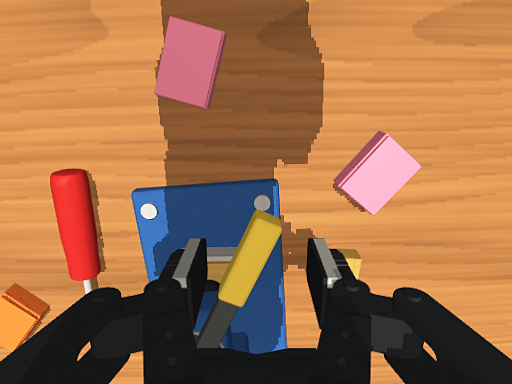

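View pics/s4z.png

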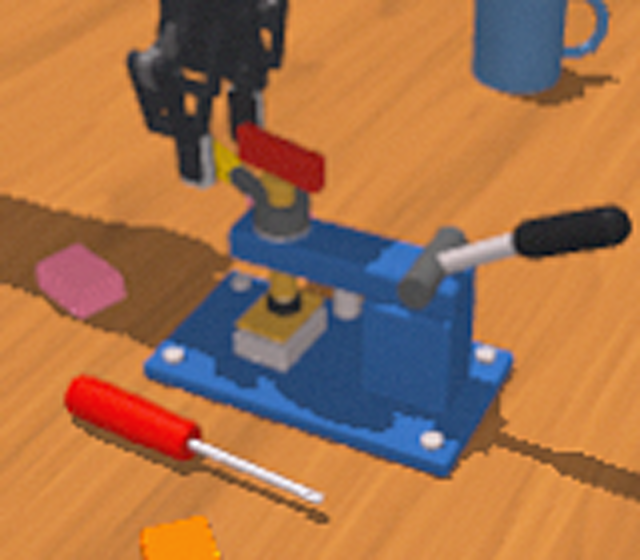

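Straddled: in the wrist view the sleeve at (250,260) lies between the pads at (190,275) and (322,275). Now pushing toward -y.

Emit:
step_arm(
  motion=[0.45,-0.3,-0.1,0.15,0,0.45,-0.3,-0.05,0,0,0.45,-0.3,0,0,0,0.45,-0.3,0,0,0],
)

```text
time_s: 5.22
tool_pos: [461.9, -40.1, 110.4]
ee_rot: [0.003, 0.713, 0.701, 0.013]
wrist_force: [-0.9, 3.8, 0.0]
grip_width: 46.8
```

```bash
python3 -c "
from h import *
go([462,-80,109],90)"
```

```text
t 5.22 p [461.9 -40.1 110.4] yaw 89.0 tilt [0.0223 0.0145] F [-0.87  3.77  0.03] T [0.813 0.288 0.027] w 46.8 q [-0.3   0.31  0.37  2.18 -0.2   0.66  1.76]
units [-1.6   0.03  0.03] turn(+cw) -0.1
```

Force is 3.8 N, as expected for swinging.

Emit:
step_arm(
  motion=[0.45,-0.3,0,0,0,0.45,-0.3,0,0,0,0.45,-0.3,0,0,0,0.45,-0.3,0,0,0,0.45,-0.3,0,0,0,0.45,0,0,0,0],
)

```text
time_s: 5.98
tool_pos: [460.5, -79.5, 109.7]
ee_rot: [0.001, 0.713, 0.701, 0.013]
wrist_force: [-1.0, 4.9, 0.8]
grip_width: 46.6
```

Run:
```python
from h import *
go([462,-80,109],90)
t=grab('top','t5');grab('wrist','w5')
a=cv2.imread('pics/t5.png')[135:235,225:325];cv2.imwrite('pics/t5z.png',cv2.resize(a,None,fx=5,fy=5,interpolation=cv2.INTER_CUBIC))
```

```text
t 5.97 p [460.5 -79.5 109.7] yaw 89.1 tilt [0.0206 0.0163] F [-1.    4.9   0.76] T [0.547 0.2   0.057] w 46.6 q [-0.22  0.31  0.37  2.17 -0.21  0.67  1.86]
units [-0.02  0.06  0.03] turn(+cw) -0.09
```

View pics/w5.png

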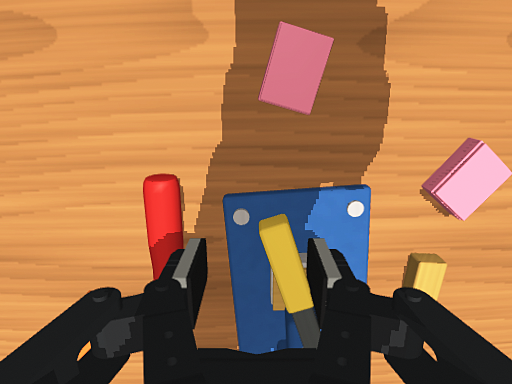

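Wrist view: the sleeve at (285,260) is against the right pad at (322,275) and has swung past the front to the -y side. I'll back off, lift and measure the lever angle.

Emit:
step_arm(
  motion=[0.45,-0.35,0,0,0,0.45,0.4,0,-0.1,0,0.3,0,0,-0.9,0,0.3,0,0,-0.9,0,0.3,0,0,-0.9,0,0.3,0,0,-0.9,0.5,0.3,0.3,0,-0.5,0.4],
)

```text
time_s: 6.95
tool_pos: [459.9, -72.7, 218.1]
ee_rot: [0.004, 0.767, 0.641, 0.012]
wrist_force: [-0.3, 1.6, 0.2]
grip_width: 59.8
```

Run:
```python
from h import *
go([529.5,-45,190],80)
im=grab('wrist','w6'); hsv=cv2.cvtColor(im['color'],cv2.COLOR_RGB2HSV)
m=cv2.inRange(hsv,np.array((23,120,70)),np.array((34,255,255)))
n,l,s,c=cv2.connectedComponentsWithStats(m)
for i in range(1,n):
    if s[i,4]>100:
        ys,xs=np.where(l==i); r=cv2.minAreaRect(np.stack([xs,ys],1).astype(np.float32)); p=onz(im,r[0],116); v=p-[530,-45,116]
        print(s[i,4],r,p.round(1),'r',np.hypot(v[0],v[1]),'nut',(np.arctan2(v[1],v[0])%(2*np.pi))-(np.pi+.05-.5))
```

```text
t 6.95 p [459.9 -72.7 218.1] yaw 79.8 tilt [0.0235 0.01  ] F [-0.29  1.58  0.22] T [-0.017 -0.083  0.018] w 59.8 q [-0.32  0.14  0.44  2.07 -0.09  0.92  1.56]
units [1.57 2.52 1.2 ] turn(+cw) -0.02
668 ((255.30767822265625, 195.96153259277344), (55.74736785888672, 16.0863037109375), 56.30992889404297) [462.5 -72.8 116. ] r 73.02264703466426 nut 0.840205996056437
```

View pics/w6.png

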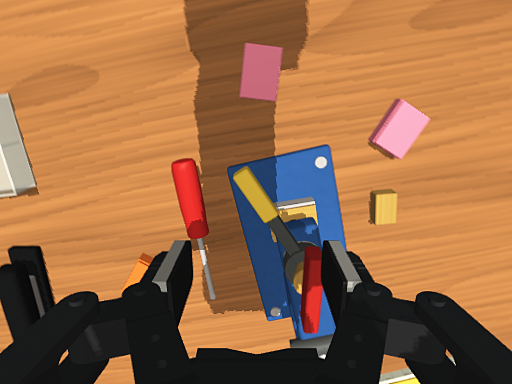

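The lever is loose, at about 0.84 rad on the nut. Now over to the T-handle.

Emit:
step_arm(
  motion=[0.4,0.5,0.85,0,0,0.4,0.5,0.85,0,0,0.4,0.5,0.8,0.2,0,0.4,0,0,0,0],
)

```text
time_s: 7.5
tool_pos: [530.9, -44.9, 216.2]
ee_rot: [0.006, 0.766, 0.643, 0.013]
wrist_force: [-0.2, -1.3, -0.2]
grip_width: 51.0
```

Run:
```python
from h import *
go([529.5,-45,146],80)
im=grab('wrist','w7'); t=grab('top','t7')
a=cv2.imread('pics/t7.png')[135:235,225:325];cv2.imwrite('pics/t7z.png',cv2.resize(a,None,fx=5,fy=5,interpolation=cv2.INTER_CUBIC))
```

```text
t 7.5 p [530.9 -44.9 216.2] yaw 80.1 tilt [0.0284 0.0081] F [-0.2  -1.28 -0.23] T [-0.024  0.075  0.051] w 51.0 q [-0.34  0.26  0.42  1.94 -0.14  0.94  1.55]
units [-0.05 -0.13  2.81] turn(+cw) 0.01
```

View pics/w7.png

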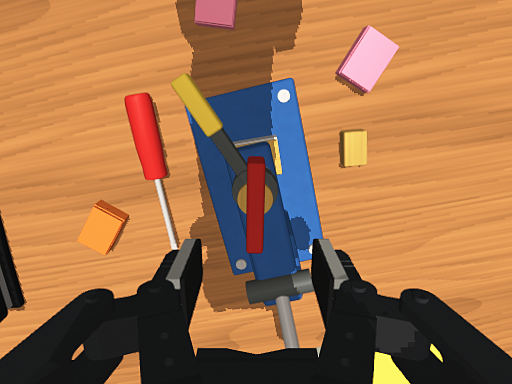

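The bar is vertical in the wrist view at (256,205) px and centred between the fingers. Descending.

Emit:
step_arm(
  motion=[0.4,0,-0.1,0.75,0,0.4,0,0,0.75,0,0.4,0,0,0.6,0,0.4,0,0,0.45,0,0.4,0,0,0,0],
)

```text
time_s: 8.22
tool_pos: [525.8, -47.8, 151.5]
ee_rot: [0.006, 0.767, 0.641, 0.013]
wrist_force: [0.7, -0.1, 0.5]
grip_width: 51.3
```

Run:
```python
from h import *
go([529.5,-45,146],80)
im=grab('wrist','w8'); t=grab('scene','s8')
a=cv2.imread('pics/s8.png')[150:290,180:340];cv2.imwrite('pics/s8z.png',cv2.resize(a,None,fx=4,fy=4,interpolation=cv2.INTER_CUBIC))
```

```text
t 8.22 p [525.8 -47.8 151.5] yaw 79.8 tilt [0.0283 0.0078] F [ 0.65 -0.13  0.48] T [-0.022  0.013  0.055] w 51.3 q [-0.31  0.34  0.4   2.01 -0.19  0.8   1.6 ]
units [0.13 0.12 0.23] turn(+cw) -0.02
```

View pics/w8.png

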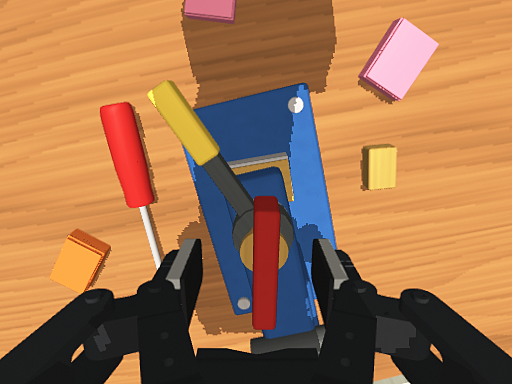

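View pics/s8z.png

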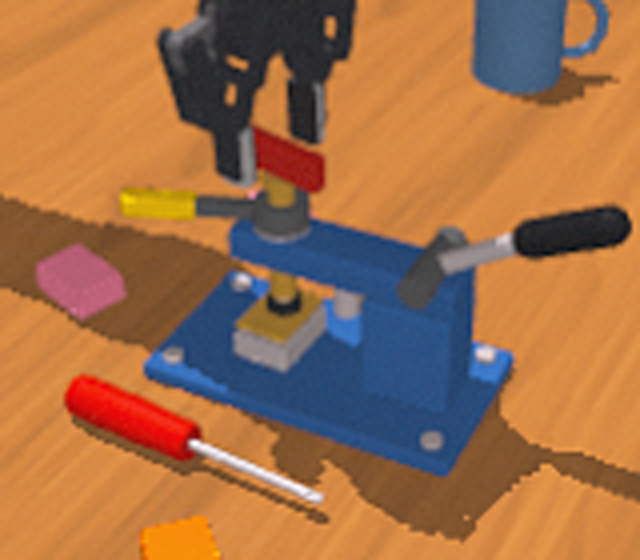

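Emit:
step_arm(
  motion=[0.4,0.13,0.12,0.2,0,0.4,0,0,0,0],
)

```text
time_s: 8.57
tool_pos: [531.4, -44.9, 148.3]
ee_rot: [0.007, 0.767, 0.641, 0.015]
wrist_force: [-0.7, 0.1, -0.4]
grip_width: 51.6
```

Run:
```python
from h import *
go([529.5,-45,146],80)
im=grab('wrist','w9')
```

```text
t 8.57 p [531.4 -44.9 148.3] yaw 79.8 tilt [0.0326 0.0081] F [-0.69  0.1  -0.35] T [-0.023  0.079  0.026] w 51.6 q [-0.31  0.35  0.4   2.01 -0.2   0.79  1.59]
units [-0.02 -0.08  0.09] turn(+cw) -0.02
```

View pics/w9.png

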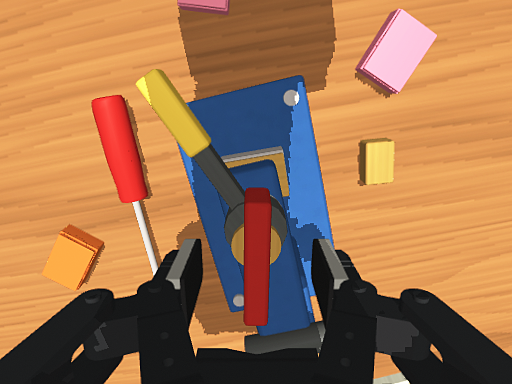

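Bar centred at (257,257). Closing.

Emit:
step_arm(
  motion=[0.7,0,0,0.05,0,0.95,0,0,0,0,1,0,0,0,0,1,0,0,0,0],
)

```text
time_s: 9.12
tool_pos: [531.6, -45.7, 147.7]
ee_rot: [0.008, 0.768, 0.641, 0.015]
wrist_force: [-0.0, 0.5, 0.5]
grip_width: 9.7
```

Run:
```python
from h import *
go([529.5,-45,146],80)
im=grab('wrist','w10')
```

```text
t 9.12 p [531.6 -45.7 147.7] yaw 79.7 tilt [0.0336 0.0078] F [-0.04  0.53  0.53] T [-0.107  0.012 -0.168] w 9.7 q [-0.31  0.35  0.4   2.01 -0.2   0.79  1.59]
units [ 0.01 -0.09  0.06] turn(+cw) -0.03
```

View pics/w10.png

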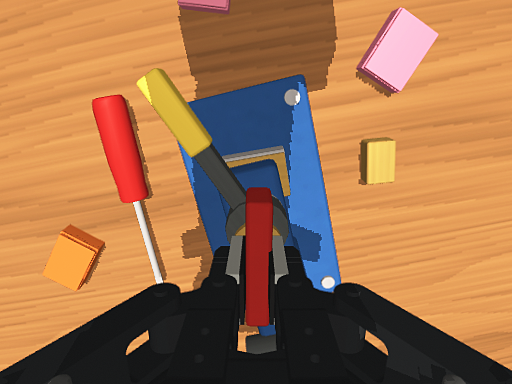

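Gripped at 9.7 mm with no side load. Now screwing down, first about 40°.

Emit:
step_arm(
  motion=[1,0,0,0.02,0.4,1,0,0,0.03,0.7,1,0,0,0.03,0.7],
)

```text
time_s: 9.55
tool_pos: [531.4, -46.8, 145.8]
ee_rot: [0.006, 0.86, 0.51, 0.016]
wrist_force: [-0.8, -1.0, 0.2]
grip_width: 9.5
```

Run:
```python
from h import *
st()
```

```text
t 9.55 p [531.4 -46.8 145.8] yaw 61.4 tilt [0.0331 0.0055] F [-0.78 -1.02  0.25] T [-0.573  0.236  0.142] w 9.5 q [-0.37  0.36  0.47  2.01 -0.24  0.79  1.31]
```

Emit:
step_arm(
  motion=[1,0,0,0.035,0.8,1,0,0,0.035,0.8,1,0,0,0.035,0.8],
)

```text
time_s: 9.93
tool_pos: [530.4, -48.2, 143.2]
ee_rot: [0.004, 0.949, 0.316, 0.015]
wrist_force: [-1.6, -1.8, 2.1]
grip_width: 9.7
```

Run:
```python
from h import *
st()
```

```text
t 9.93 p [530.4 -48.2 143.2] yaw 36.9 tilt [0.0307 0.0024] F [-1.62 -1.81  2.05] T [-0.526  0.495  0.149] w 9.7 q [-0.45  0.38  0.58  2.02 -0.29  0.79  0.94]
```

```bash
cat >> h.py <<'E'
def avg(n=6):
    F=[];T=[]
    for i in range(n):
        vision.get_image('wrist'); s=readout.sense(); F.append(s['wrist_force']);T.append(s['torque'])
    F=np.array(F);T=np.array(T)
    print('avgF',F.mean(0).round(2),'avgT',T.mean(0).round(3),'Tz',T[:,2].round(3)); st()
E
python3 -c "
from h import *
avg()"
```

```text
avgF [-1.6  -0.84  2.29] avgT [-0.705  0.586 -0.122] Tz [ 0.053 -0.143 -0.165 -0.144 -0.154 -0.178]
t 10.22 p [530.5 -48.2 143.2] yaw 37.1 tilt [0.0311 0.0032] F [-2.44 -0.73  2.47] T [-0.743  0.559 -0.178] w 9.2 q [-0.44  0.38  0.57  2.02 -0.29  0.79  0.95]
```

Emit:
step_arm(
  motion=[1,0,0,0.018,0.4,1,0,0,0.018,0.4],
)

```text
time_s: 10.48
tool_pos: [530.1, -48.6, 142.4]
ee_rot: [0.002, 0.968, 0.251, 0.015]
wrist_force: [-1.7, -0.1, 3.1]
grip_width: 9.7
```

```bash
python3 -c "
from h import *
st();avg()"
```

```text
t 10.47 p [530.1 -48.6 142.4] yaw 29.1 tilt [0.0302 0.0029] F [-1.67 -0.08  3.15] T [-0.765  0.69   0.229] w 9.7 q [-0.47  0.38  0.61  2.02 -0.31  0.79  0.83]
avgF [-2.25 -0.94  3.94] avgT [-0.737  0.758  0.036] Tz [0.093 0.005 0.039 0.03  0.045 0.003]
t 10.78 p [530.1 -48.5 142.4] yaw 29.2 tilt [0.0304 0.0031] F [-2.15 -0.43  4.89] T [-0.756  0.819  0.003] w 9.4 q [-0.47  0.38  0.61  2.02 -0.31  0.79  0.83]
```

Emit:
step_arm(
  motion=[1,0,0,0,0.4,1,0,0,0.01,0.4],
)

```text
time_s: 11.02
tool_pos: [529.6, -48.8, 141.7]
ee_rot: [0.001, 0.983, 0.183, 0.015]
wrist_force: [-1.6, -1.6, 2.3]
grip_width: 9.5
```

Run:
```python
from h import *
st()
grab('scene','s11')
o=[]
for f in('s8','s11'):
    a=cv2.imread(f'pics/{f}.png')[205:255,230:275];o.append(cv2.resize(a,None,fx=8,fy=8,interpolation=cv2.INTER_CUBIC))
cv2.imwrite('pics/s11z.png',np.hstack(o)); st()
```

```text
t 11.03 p [529.6 -48.8 141.7] yaw 21.2 tilt [0.0294 0.0026] F [-1.59 -1.59  2.27] T [-0.824  0.718  0.246] w 9.5 q [-0.49  0.39  0.64  2.02 -0.33  0.8   0.71]
t 11.07 p [529.6 -48.8 141.7] yaw 21.1 tilt [0.0293 0.0025] F [-2.91 -1.04  2.14] T [-0.79   0.733  0.12 ] w 9.5 q [-0.5   0.39  0.64  2.02 -0.33  0.8   0.71]
```

View pics/s11z.png

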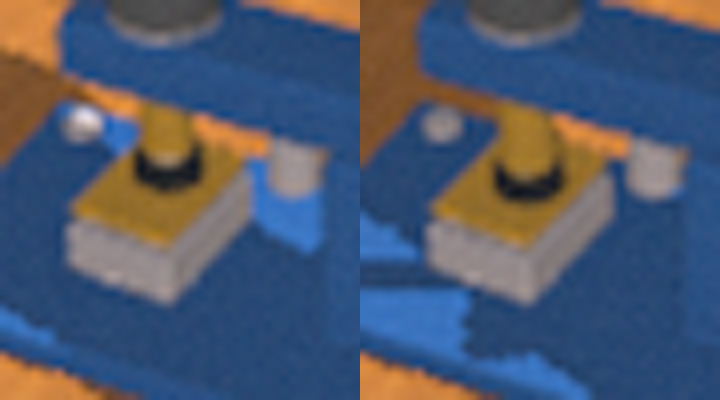

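Run:
```python
from h import *
im=vision.get_image('scene')
P=lambda x,y:(230+(x+.5)/8-.5,205+(y+.5)/8-.5)
for b,tp in (((167,305),(167,243)),((70,267),(72,212)),((70,267),(70,223)),((167,305),(167,258)),):
    B=onz(im,P(*b),12); zs=np.arange(20,50,.25); pr=proj(im,[[B[0],B[1],z] for z in zs]); i=np.argmin(abs(pr[:,1]-P(*tp)[1])); print(B.round(1),zs[i]-12,pr[i]-P(*tp))
# expected: foot front bottom rim pixel for foot z
ax=np.array([530.,-46]); 
for z in (43,41,39,37,35,33): 
    c=proj(im,[[*ax,z]])[0]; 
    a=np.linspace(0,6.28,60); r=proj(im,np.stack([ax[0]+11*np.cos(a),ax[1]+11*np.sin(a),0*a+z],1))
    print(z,((c-[230,205])*8+3.5).round(0),'lowest',((r[:,1].max()-205)*8+3.5).round(0))
```

```text
[541.1 -67.6  12. ] 23.75 [-0.2240004  -0.02821102]
[506.  -66.7  12. ] 21.25 [-0.61217079 -0.00951685]
[506.  -66.7  12. ] 17.0 [-0.28905572  0.00768558]
[541.1 -67.6  12. ] 18.0 [-0.16918377  0.00264554]
43 [170. 173.] lowest 196.0
41 [170. 179.] lowest 201.0
39 [170. 184.] lowest 206.0
37 [171. 189.] lowest 212.0
35 [171. 194.] lowest 217.0
33 [171. 200.] lowest 222.0
```

Emit:
step_arm(
  motion=[1,0,0,0.01,0.3],
)

```text
time_s: 11.25
tool_pos: [529.5, -48.9, 141.4]
ee_rot: [0.001, 0.987, 0.159, 0.014]
wrist_force: [-2.5, -1.6, 3.9]
grip_width: 9.8
```

```bash
python3 -c "
from h import *
st()"
```

```text
t 11.25 p [529.5 -48.9 141.4] yaw 18.3 tilt [0.029  0.0023] F [-2.45 -1.63  3.91] T [-0.877  0.8    0.207] w 9.8 q [-0.5   0.39  0.66  2.02 -0.34  0.8   0.67]
```

Emit:
step_arm(
  motion=[1,0,0,0.01,0.3],
)

```text
time_s: 11.38
tool_pos: [529.3, -48.9, 141.1]
ee_rot: [0.001, 0.991, 0.134, 0.014]
wrist_force: [-2.3, -1.1, 3.7]
grip_width: 9.8
```

```bash
python3 -c "
from h import *
st()"
```

```text
t 11.38 p [529.3 -48.9 141.1] yaw 15.4 tilt [0.0284 0.0022] F [-2.34 -1.11  3.69] T [-0.844  0.895  0.249] w 9.8 q [-0.51  0.4   0.67  2.03 -0.35  0.8   0.63]
```

Emit:
step_arm(
  motion=[1,0,0,0.01,0.3],
)

```text
time_s: 11.5
tool_pos: [529.1, -49.0, 140.9]
ee_rot: [0.001, 0.994, 0.108, 0.014]
wrist_force: [-2.8, -1.2, 3.0]
grip_width: 10.0
```

```bash
python3 -c "
from h import *
st()"
```

```text
t 11.5 p [529.1 -49.  140.9] yaw 12.4 tilt [0.028 0.002] F [-2.8  -1.24  3.03] T [-0.829  0.851  0.286] w 10.0 q [-0.52  0.4   0.68  2.03 -0.36  0.8   0.58]
```

Emit:
step_arm(
  motion=[1,0,0,0.01,0.3],
)

```text
time_s: 11.62
tool_pos: [528.9, -49.1, 140.6]
ee_rot: [0.0, 0.996, 0.083, 0.014]
wrist_force: [-2.0, -1.4, 4.0]
grip_width: 9.6
```

Run:
```python
from h import *
st()
grab('scene','s12')
o=[]
for f in('s8','s11','s12'):
    a=cv2.imread(f'pics/{f}.png')[218:238,240:262];o.append(cv2.resize(a,None,fx=12,fy=12,interpolation=cv2.INTER_CUBIC))
cv2.imwrite('pics/s12z.png',np.hstack(o))
```

```text
t 11.62 p [528.9 -49.1 140.6] yaw 9.5 tilt [0.0274 0.0017] F [-2.   -1.45  3.97] T [-0.829  0.859  0.256] w 9.6 q [-0.53  0.4   0.7   2.03 -0.37  0.8   0.54]
```

View pics/s12z.png

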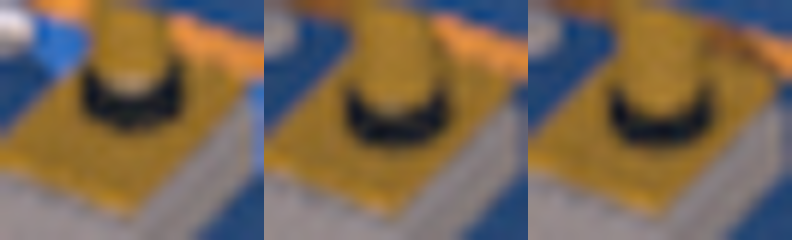

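```bash
cat >> h.py <<'E'
def footedge(f):
    a=cv2.imread(f'pics/{f}.png').astype(float)
    # lower dark->brass edge per column, using red channel
    out=[]
    for x in range(247,255):
        col=a[:,x,2]; y0=222+np.argmin(col[222:234]); mn=col[y0]; 
        hi=col[y0+1:y0+6].max(); th=(mn+hi)/2
        y=y0
        while col[y+1]<th: y+=1
        low=y+(th-col[y])/(col[y+1]-col[y])
        hi2=col[y0-5:y0].max(); th2=(mn+hi2)/2; y=y0
        while col[y-1]<th2: y-=1
        up=y-(th2-col[y])/(col[y-1]-col[y])
        out.append((low,up))
    o=np.array(out); print(f,'low',o[:,0].round(2),'mean',o[:,0].mean().round(2),'up',o[:,1].round(2),o[:,1].mean().round(2)); return o
E
python3 - <<'E'
from h import *
for i in range(4): grab('scene',f's13{i}')
for f in('s1','s4','s8','s11','s12','s130','s131','s132','s133'): footedge(f)
st()
im=vision.get_image('scene')
print([proj(im,[[530-8,-46-8,z]])[0].round(2) for z in (43,37,36)])
E
```

```text
s1 low [227.25 227.75 228.26 228.56 228.43 228.32 227.87 227.48] mean 227.99 up [223.48 224.15 225.01 225.31 225.3  224.91 224.13 222.68] 224.37
s4 low [227.34 227.77 228.29 228.6  228.48 228.32 227.84 227.51] mean 228.02 up [223.38 224.22 225.04 225.29 225.29 224.91 224.22 222.62] 224.37
s8 low [227.33 227.77 228.26 228.58 228.41 228.33 227.85 227.51] mean 228.01 up [223.38 224.25 225.04 225.33 225.32 224.88 224.17 222.33] 224.34
s11 low [228.73 229.67 229.88 229.91 229.94 229.79 229.56 228.88] mean 229.54 up [225.24 226.12 226.68 227.01 226.82 226.43 226.14 225.17] 226.2
s12 low [228.68 229.66 229.73 229.9  229.86 229.76 229.5  228.82] mean 229.49 up [225.33 226.25 226.76 227.19 227.21 226.84 226.37 225.32] 226.41
s130 low [228.69 229.64 229.75 229.87 229.99 229.77 229.55 228.81] mean 229.51 up [225.15 226.31 226.84 227.17 227.22 226.82 226.3  225.41] 226.4
s131 low [228.72 229.67 229.89 229.93 229.93 229.77 229.53 228.8 ] mean 229.53 up [225.19 226.26 226.84 227.17 227.19 226.83 226.32 225.37] 226.4
s132 low [228.78 229.67 229.75 229.91 229.89 229.75 229.55 228.8 ] mean 229.51 up [225.25 226.27 226.8  227.19 227.19 226.84 226.35 225.33] 226.4
s133 low [228.69 229.65 229.87 229.91 229.94 229.77 229.56 228.75] mean 229.52 up [225.26 226.34 226.88 227.15 227.21 226.83 226.36 225.42] 226.43
t 11.88 p [528.9 -49.1 140.6] yaw 9.5 tilt [0.0275 0.002 ] F [-2.04 -1.66  2.96] T [-0.878  1.007  0.16 ] w 9.8 q [-0.53  0.4   0.7   2.03 -0.37  0.8   0.54]
[array([246.25, 226.99]), array([246.33, 228.98]), array([246.34, 229.31])]
```

Run:
```python
from h import *
im=grab('wrist','w14'); t=grab('top','t14')
for f in('t7','t14'):
    a=cv2.imread(f'pics/{f}.png');
    o=cv2.resize(a[165:205,250:290],None,fx=10,fy=10,interpolation=cv2.INTER_CUBIC); cv2.imwrite(f'pics/{f}b.png',o)
cv2.imwrite('pics/w14z.png',np.hstack([cv2.imread('pics/w10.png')[180:340,180:340],cv2.imread('pics/w14.png')[180:340,180:340]]))
```

```text
(no output)
```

View pics/w14z.png

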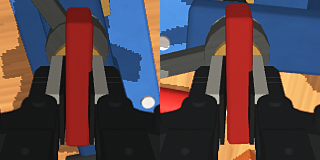

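View pics/s12.png

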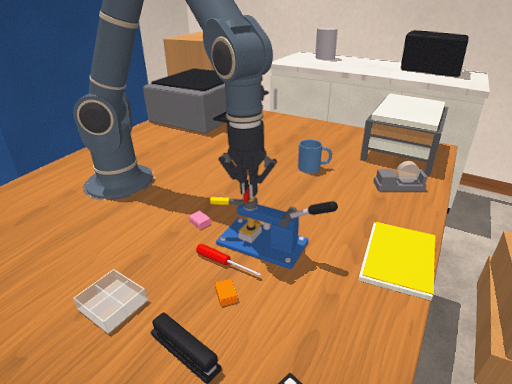

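The lower edge of the foot has stopped moving (229.5 px) since before the previous picture, so it was already on the block and is now pressed too far. I'll turn back in steps and watch for the edge to lift, to locate contact exactly.

Emit:
step_arm(
  motion=[1,0,0,-0.02,-0.6,1,0,0,-0.02,-0.6],
)

```text
time_s: 12.28
tool_pos: [529.5, -48.8, 141.7]
ee_rot: [0.002, 0.982, 0.189, 0.015]
wrist_force: [-2.0, -1.5, 3.1]
grip_width: 9.9
```

Run:
```python
from h import *
st()
for i in range(3): grab('scene',f's15{i}');footedge(f's15{i}')
st()
```

```text
t 12.28 p [529.5 -48.8 141.7] yaw 21.7 tilt [0.0292 0.0026] F [-2.03 -1.46  3.09] T [-0.704  0.654 -0.078] w 9.9 q [-0.49  0.39  0.64  2.02 -0.33  0.8   0.72]
s150 low [228.65 229.67 229.88 229.98 229.92 229.8  229.51 228.77] mean 229.52 up [225.2  226.17 226.72 227.04 226.82 226.52 226.17 225.23] 226.23
s151 low [228.67 229.66 229.93 229.86 229.91 229.77 229.55 228.83] mean 229.52 up [225.23 226.11 226.62 227.01 226.8  226.5  226.1  225.2 ] 226.2
s152 low [228.68 229.62 229.71 229.94 229.98 229.75 229.54 228.74] mean 229.5 up [225.24 226.12 226.71 226.96 226.77 226.51 226.1  225.21] 226.2
t 12.43 p [529.5 -48.9 141.7] yaw 21.5 tilt [0.0291 0.0026] F [-0.94 -0.85  1.43] T [-0.622  0.575  0.074] w 9.3 q [-0.49  0.39  0.64  2.02 -0.33  0.8   0.72]
```

Emit:
step_arm(
  motion=[1,0,0,-0.02,-0.5],
)

```text
time_s: 12.55
tool_pos: [529.7, -48.7, 142.1]
ee_rot: [0.002, 0.973, 0.229, 0.015]
wrist_force: [-1.4, -0.7, 0.5]
grip_width: 9.7
```

Run:
```python
from h import *
st()
for i in range(3): grab('scene',f's16{i}');footedge(f's16{i}')
st()
```

```text
t 12.55 p [529.7 -48.7 142.1] yaw 26.5 tilt [0.0297 0.0028] F [-1.36 -0.66  0.51] T [-0.603  0.526 -0.175] w 9.7 q [-0.48  0.39  0.62  2.02 -0.32  0.8   0.79]
s160 low [228.68 229.61 229.89 230.   229.99 229.72 229.51 228.81] mean 229.53 up [225.19 226.12 226.58 226.96 226.81 226.48 226.19 224.63] 226.12
s161 low [228.63 229.64 229.77 230.   229.96 229.75 229.49 228.82] mean 229.51 up [225.2  226.05 226.56 226.91 226.81 226.47 226.17 224.6 ] 226.1
s162 low [228.73 229.6  229.92 229.86 229.92 229.78 229.59 228.8 ] mean 229.53 up [225.15 226.1  226.64 226.98 226.89 226.48 226.07 224.64] 226.12
t 12.7 p [529.7 -48.8 142.2] yaw 26.4 tilt [0.0297 0.0028] F [ 0.04 -0.69  0.25] T [-0.634  0.481  0.023] w 9.9 q [-0.48  0.39  0.62  2.02 -0.32  0.8   0.79]
```

Emit:
step_arm(
  motion=[1,0,0,-0.015,-0.4],
)

```text
time_s: 12.82
tool_pos: [530.0, -48.6, 142.5]
ee_rot: [0.003, 0.965, 0.261, 0.015]
wrist_force: [-0.9, -0.0, 0.1]
grip_width: 9.4
```

Run:
```python
from h import *
st()
for i in range(3): grab('scene',f's17{i}');footedge(f's17{i}')
```

```text
t 12.82 p [530.  -48.6 142.5] yaw 30.3 tilt [0.0301 0.0029] F [-0.93 -0.04  0.1 ] T [-0.638  0.463 -0.229] w 9.4 q [-0.46  0.38  0.6   2.02 -0.31  0.79  0.85]
s170 low [228.71 229.63 229.93 229.96 229.93 229.76 229.48 228.91] mean 229.54 up [225.11 225.68 226.56 226.99 226.78 226.46 226.1  224.2 ] 225.98
s171 low [228.64 229.65 229.74 229.93 229.92 229.78 229.45 228.75] mean 229.48 up [225.11 225.66 226.57 226.94 226.77 226.46 226.13 224.61] 226.03
s172 low [228.69 229.61 229.75 230.1  229.92 229.76 229.55 228.82] mean 229.52 up [225.1  225.69 226.55 227.01 226.82 226.44 226.05 224.57] 226.03
```

Emit:
step_arm(
  motion=[1,0,0,-0.015,-0.4],
)

```text
time_s: 13.1
tool_pos: [530.2, -48.4, 142.9]
ee_rot: [0.003, 0.956, 0.294, 0.015]
wrist_force: [0.5, -0.4, 0.5]
grip_width: 9.9
```

Run:
```python
from h import *
st()
for i in range(3): grab('scene',f's18{i}');footedge(f's18{i}')
```

```text
t 13.1 p [530.2 -48.4 142.9] yaw 34.2 tilt [0.0306 0.0031] F [ 0.54 -0.35  0.46] T [-0.539  0.325 -0.163] w 9.9 q [-0.45  0.38  0.59  2.02 -0.3   0.79  0.9 ]
s180 low [228.58 229.5  229.79 229.9  229.88 229.75 229.49 228.84] mean 229.47 up [224.71 225.58 226.51 226.97 226.83 226.36 225.62 224.5 ] 225.88
s181 low [228.65 229.52 229.9  230.   229.93 229.8  229.53 228.87] mean 229.52 up [224.65 225.55 226.5  226.88 226.82 226.31 225.56 224.56] 225.85
s182 low [228.69 229.57 229.91 229.91 229.94 229.8  229.47 228.84] mean 229.52 up [224.61 225.5  226.5  226.96 226.76 226.29 225.58 224.61] 225.85
```

Emit:
step_arm(
  motion=[1,0,0,-0.015,-0.4],
)

```text
time_s: 13.38
tool_pos: [530.3, -48.3, 143.3]
ee_rot: [0.003, 0.945, 0.326, 0.015]
wrist_force: [-0.0, 0.2, 0.5]
grip_width: 9.8
```

Run:
```python
from h import *
st()
for i in range(3): grab('scene',f's19{i}');footedge(f's19{i}')
```

```text
t 13.38 p [530.3 -48.3 143.3] yaw 38.1 tilt [0.031  0.0033] F [-0.02  0.22  0.47] T [-0.433  0.315 -0.171] w 9.8 q [-0.44  0.38  0.57  2.02 -0.29  0.79  0.96]
s190 low [228.62 229.42 229.6  229.76 229.78 229.68 229.49 228.78] mean 229.39 up [224.46 225.59 226.19 226.53 226.65 226.37 225.52 224.1 ] 225.68
s191 low [228.57 229.48 229.62 229.83 229.77 229.66 229.57 228.53] mean 229.38 up [224.48 225.5  226.25 226.49 226.59 226.34 225.49 224.11] 225.66
s192 low [228.58 229.44 229.67 229.78 229.73 229.66 229.53 228.69] mean 229.39 up [224.47 225.56 226.2  226.44 226.65 226.34 225.49 224.11] 225.66
```

Emit:
step_arm(
  motion=[1,0,0,-0.015,-0.4],
)

```text
time_s: 13.65
tool_pos: [530.5, -48.1, 143.7]
ee_rot: [0.004, 0.934, 0.358, 0.015]
wrist_force: [0.5, 0.3, 0.3]
grip_width: 9.8
```

Run:
```python
from h import *
st()
for i in range(3): grab('scene',f's20{i}');footedge(f's20{i}')
```

```text
t 13.65 p [530.5 -48.1 143.7] yaw 41.9 tilt [0.0313 0.0035] F [0.49 0.26 0.31] T [-0.396  0.242 -0.221] w 9.8 q [-0.43  0.37  0.55  2.02 -0.28  0.79  1.02]
s200 low [228.51 229.17 229.62 229.67 229.67 229.62 229.38 228.69] mean 229.29 up [224.5  225.37 226.08 226.48 226.58 226.21 225.41 224.12] 225.6
s201 low [228.55 229.33 229.63 229.73 229.71 229.52 229.33 228.61] mean 229.3 up [224.47 225.29 226.15 226.51 226.57 226.27 225.38 224.53] 225.65
s202 low [228.57 229.31 229.61 229.75 229.66 229.51 229.34 228.66] mean 229.3 up [224.51 225.26 226.09 226.45 226.6  226.19 225.37 224.18] 225.58
```

Emit:
step_arm(
  motion=[1,0,0,-0.015,-0.4],
)

```text
time_s: 13.92
tool_pos: [530.6, -47.9, 144.1]
ee_rot: [0.004, 0.921, 0.389, 0.015]
wrist_force: [-0.6, 0.4, 0.7]
grip_width: 9.5
```

Run:
```python
from h import *
st()
for i in range(3): grab('scene',f's21{i}');footedge(f's21{i}')
```

```text
t 13.93 p [530.6 -47.9 144.1] yaw 45.8 tilt [0.0316 0.0038] F [-0.61  0.45  0.67] T [-0.213  0.151 -0.149] w 9.5 q [-0.41  0.37  0.54  2.02 -0.27  0.79  1.08]
s210 low [228.52 229.23 229.55 229.57 229.68 229.42 229.3  228.69] mean 229.25 up [224.58 225.23 226.08 226.42 226.33 226.1  225.36 223.76] 225.48
s211 low [228.55 229.25 229.55 229.63 229.68 229.4  229.13 228.6 ] mean 229.22 up [224.52 225.21 226.11 226.32 226.3  226.15 225.32 223.76] 225.46
s212 low [228.59 229.3  229.63 229.65 229.68 229.44 229.12 228.55] mean 229.24 up [224.45 225.19 226.06 226.36 226.32 226.11 225.31 224.28] 225.51
```

The foot's lower edge follows the free-travel line (0.033 px/deg) up to tool yaw ≈34°, then stays at 229.52. So contact is at yaw ≈34±2°. The target is about 0.8 mm past contact, roughly 8 N, which is yaw ≈26°.

Emit:
step_arm(
  motion=[1,0,0,0.02,0.7,1,0,0,0.02,0.7,1,0,0,0.02,0.5],
)

```text
time_s: 14.45
tool_pos: [529.7, -48.8, 142.1]
ee_rot: [0.002, 0.974, 0.225, 0.015]
wrist_force: [-1.6, -0.2, 1.9]
grip_width: 9.9
```

Run:
```python
from h import *
st()
for i in range(3): grab('scene',f's22{i}');footedge(f's22{i}')
st()
```

```text
t 14.45 p [529.7 -48.8 142.1] yaw 26.0 tilt [0.0294 0.0017] F [-1.58 -0.15  1.89] T [-0.566  0.445  0.233] w 9.9 q [-0.48  0.39  0.62  2.02 -0.32  0.8   0.78]
s220 low [228.76 229.62 229.92 229.87 229.93 229.79 229.48 228.83] mean 229.53 up [225.09 226.12 226.58 226.99 226.81 226.45 226.08 224.6 ] 226.09
s221 low [228.69 229.62 229.94 230.06 229.82 229.78 229.6  228.82] mean 229.54 up [225.2  226.05 226.64 226.95 226.88 226.51 226.12 224.6 ] 226.12
s222 low [228.68 229.64 229.91 229.95 229.88 229.8  229.59 228.85] mean 229.54 up [225.23 226.08 226.62 226.93 226.78 226.47 226.05 224.54] 226.09
t 14.6 p [529.7 -48.7 142.1] yaw 26.3 tilt [0.0294 0.002 ] F [-0.99 -1.24  1.11] T [-0.624  0.528 -0.062] w 9.6 q [-0.48  0.39  0.62  2.02 -0.32  0.8   0.79]
```

Row-end torque is 0.233 N m, which corresponds to about 9 N on the foot and agrees with the image estimate. Releasing and lifting.

Emit:
step_arm(
  motion=[0.7,0,0,0,0,0.4,0,0,0,0,0.4,0,0,0,0,0.4,0,0,-0.7,0,0.4,0,0,-1,0,0.4,0,0,-1,-0.3,0.4,0,0,-0.3,-0.9,0.4,0,0,0,-0.9],
)

```text
time_s: 15.6
tool_pos: [529.2, -48.9, 224.7]
ee_rot: [0.006, 0.914, 0.405, 0.017]
wrist_force: [-0.4, 0.7, -0.4]
grip_width: 51.6
```

Emit:
step_arm(
  motion=[0.45,0,0,0,-0.9,0.45,0,0,0,-0.9,0.45,0,0,0,-0.9,0.45,0,0,0,-0.9,0.45,0,0,0,-0.6,0.45,0,0,0,0],
)

```text
time_s: 16.35
tool_pos: [531.0, -50.7, 233.4]
ee_rot: [0.015, 0.7, 0.713, 0.018]
wrist_force: [0.8, -0.4, -1.0]
grip_width: 47.1
```

Run:
```python
from h import *
go([462,-68,150],90)
grab('scene','s23');footedge('s23')
im=grab('wrist','w23'); hsv=cv2.cvtColor(im['color'],cv2.COLOR_RGB2HSV)
m=cv2.inRange(hsv,np.array((23,120,70)),np.array((34,255,255)))
n,l,s,c=cv2.connectedComponentsWithStats(m)
for i in range(1,n):
    if s[i,4]>100:
        ys,xs=np.where(l==i); r=cv2.minAreaRect(np.stack([xs,ys],1).astype(np.float32)); p=onz(im,r[0],116); v=p-[530,-45,116]
        print(s[i,4],r,p.round(1),'r',np.hypot(v[0],v[1]),'nut',(np.arctan2(v[1],v[0])%(2*np.pi))-(np.pi+.05-.5))
```

```text
t 16.35 p [531.  -50.7 233.4] yaw 91.1 tilt [0.0475 0.0043] F [ 0.8 -0.4 -1. ] T [-0.002  0.036 -0.022] w 47.1 q [-0.37  0.23  0.46  1.93 -0.14  0.96  1.74]
units [-0.65 -2.93  3.2 ] turn(+cw) 0.11
s23 low [228.73 229.59 229.72 229.94 229.93 229.81 229.58 228.83] mean 229.52 up [225.22 226.07 226.59 226.98 226.78 226.49 226.09 224.38] 226.08
928 ((226.7844696044922, 89.66381072998047), (61.451416015625, 17.72637367248535), 66.80140686035156) [461.6 -72.9 116. ] r 73.87328312985558 nut 0.8377140121934312
729 ((385.5, 367.0), (32.0, 31.0), 90.0) [722.6  82.2 116. ] r 230.8134143485789 nut -2.1078212424674607
```

View pics/w23.png

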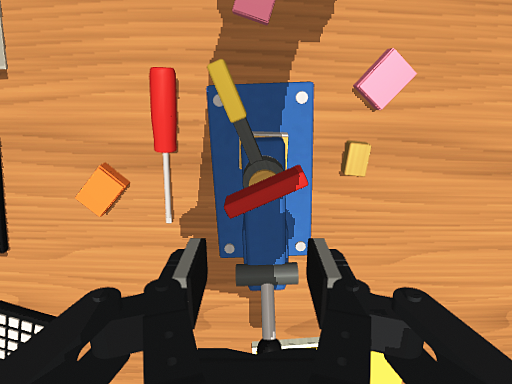

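The screw has not moved after release (edge unchanged), and the lever is at 0.84. Moving over the lever.

Emit:
step_arm(
  motion=[0.45,-0.25,-0.9,0.3,0,0.45,-0.25,-0.9,0.5,0,0.45,-0.25,-0.9,0.5,0,0.45,0,-0.25,0.5,0,0.45,0,0,0.3,0,0.45,0,0,0,0],
)

```text
time_s: 17.2
tool_pos: [461.1, -70.3, 177.0]
ee_rot: [0.017, 0.702, 0.711, 0.02]
wrist_force: [-0.1, -0.6, 0.6]
grip_width: 47.3
```

Run:
```python
from h import *
go([460,-73,109],90)
im=grab('wrist','w24')
```

```text
t 17.2 p [461.1 -70.3 177. ] yaw 90.7 tilt [0.0521 0.0037] F [-0.14 -0.62  0.64] T [ 0.046  0.072 -0.007] w 47.3 q [-0.35  0.19  0.47  2.14 -0.13  0.79  1.79]
units [-0.12 -0.19  2.71] turn(+cw) 0.07
```

View pics/w24.png

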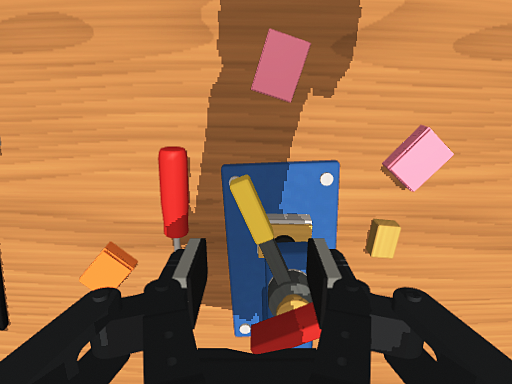

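Emit:
step_arm(
  motion=[0.45,-0.1,-0.2,0.7,0,0.45,0,0,0.7,0,0.45,0,0,0.7,0,0.45,0,0,0.4,0,0.45,0,0,0,0],
)

```text
time_s: 17.88
tool_pos: [465.8, -72.1, 115.2]
ee_rot: [0.021, 0.701, 0.712, 0.022]
wrist_force: [-0.9, -0.1, 0.3]
grip_width: 46.7
```

Run:
```python
from h import *
go([460,-73,109],90)
im=grab('wrist','w25')
```

```text
t 17.88 p [465.8 -72.1 115.2] yaw 90.9 tilt [0.0604 0.0028] F [-0.86 -0.06  0.25] T [-0.004  0.064 -0.033] w 46.7 q [-0.3   0.3   0.43  2.19 -0.23  0.63  1.88]
units [-0.03 -0.25  0.23] turn(+cw) 0.09
```

View pics/w25.png

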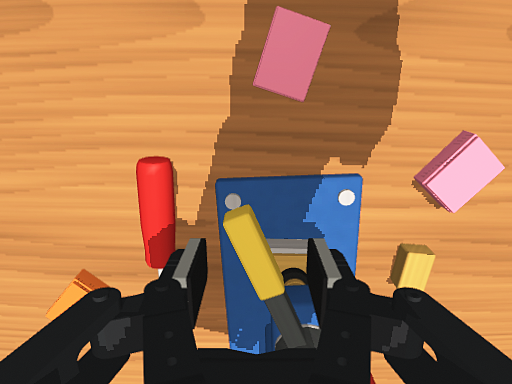

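Emit:
step_arm(
  motion=[0.45,0.15,-0.2,0.2,0,0.45,0.3,0,0,0,0.45,0.3,0,0,0,0.45,0.3,0,0,0,0.45,0.3,0,0,0,0.45,0.3,0,0,0],
)

```text
time_s: 18.68
tool_pos: [459.3, -30.9, 111.0]
ee_rot: [0.021, 0.702, 0.711, 0.022]
wrist_force: [-1.9, -4.8, 0.3]
grip_width: 47.1
```

Run:
```python
from h import *
go([472.6,1.6,109],64)
im=grab('wrist','w26')
```

```text
t 18.68 p [459.3 -30.9 111. ] yaw 90.7 tilt [0.0607 0.0005] F [-1.93 -4.78  0.33] T [-0.796  0.611 -0.101] w 47.1 q [-0.39  0.29  0.43  2.22 -0.21  0.61  1.77]
units [1.3  0.54 0.11] turn(+cw) 2.67
```

View pics/w26.png

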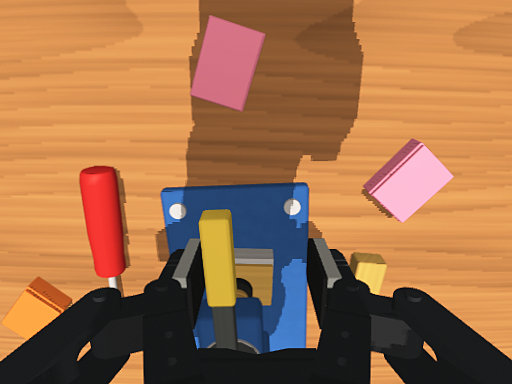

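Emit:
step_arm(
  motion=[0.45,0.4,0.1,0.05,0.8,0.45,0.4,0.1,0,0.8],
)

```text
time_s: 18.98
tool_pos: [466.6, -10.0, 110.7]
ee_rot: [0.019, 0.797, 0.603, 0.026]
wrist_force: [-0.3, -4.1, 0.1]
grip_width: 47.3
```

Run:
```python
from h import *
go([472.6,1.6,109],64)
```

```text
t 18.98 p [466.6 -10.  110.7] yaw 74.3 tilt [0.0633 0.0012] F [-0.27 -4.05  0.11] T [-0.806  0.081 -0.019] w 47.3 q [-0.48  0.3   0.49  2.21 -0.25  0.62  1.48]
units [0.51 0.1  0.08] turn(+cw) 1.03
```

Emit:
step_arm(
  motion=[0.45,0.35,0.1,0.05,0.9],
)

```text
time_s: 19.1
tool_pos: [472.4, -1.8, 110.2]
ee_rot: [0.017, 0.843, 0.537, 0.028]
wrist_force: [-0.3, -3.0, 1.7]
grip_width: 46.9
```

Run:
```python
from h import *
go([472.6,1.6,109],64)
im=grab('wrist','w27')
```

```text
t 19.1 p [472.4  -1.8 110.2] yaw 65.1 tilt [0.0652 0.0013] F [-0.29 -3.02  1.73] T [-0.727  0.186  0.004] w 46.9 q [-0.53  0.32  0.53  2.2  -0.27  0.62  1.33]
units [ 0.12 -0.05  0.05] turn(+cw) 0.11
```

View pics/w27.png

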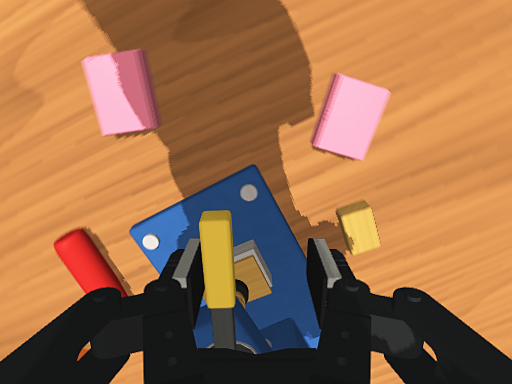

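The lever lies flat against the left pad, near the seat. Now pressing in small steps along tool x.

Emit:
step_arm(
  motion=[0.45,0.15,0,0,0],
)

```text
time_s: 19.27
tool_pos: [474.3, 3.0, 110.1]
ee_rot: [0.017, 0.843, 0.537, 0.028]
wrist_force: [-2.6, -3.9, 0.9]
grip_width: 46.8
```

Emit:
step_arm(
  motion=[0.45,0.15,0,0,0],
)

```text
time_s: 19.4
tool_pos: [475.3, 5.6, 110.1]
ee_rot: [0.017, 0.842, 0.538, 0.027]
wrist_force: [-2.9, -7.8, 1.2]
grip_width: 46.5
```

Emit:
step_arm(
  motion=[0.45,0.1,0,0,0],
)

```text
time_s: 19.52
tool_pos: [475.4, 6.1, 109.9]
ee_rot: [0.017, 0.842, 0.538, 0.026]
wrist_force: [-3.8, -7.8, 2.7]
grip_width: 47.2
```

Emit:
step_arm(
  motion=[0.45,0.2,0,0,0],
)

```text
time_s: 19.65
tool_pos: [476.3, 7.9, 109.8]
ee_rot: [0.018, 0.842, 0.538, 0.024]
wrist_force: [-4.2, -11.5, 3.2]
grip_width: 46.8
```

Emit:
step_arm(
  motion=[0.45,0.2,0,0,0],
)

```text
time_s: 19.77
tool_pos: [476.7, 8.8, 109.6]
ee_rot: [0.019, 0.843, 0.538, 0.022]
wrist_force: [-5.4, -12.9, 4.6]
grip_width: 47.0
```

14 N tangential, inside the band. Holding briefly.

Run:
```python
from h import *
grab('top','t28')
for i in range(6): vision.get_image('wrist')
grab('wrist','w28'); st()
```

```text
t 20.18 p [476.6   8.5 109.6] yaw 65.1 tilt [ 0.0564 -0.0083] F [ -4.37 -11.51   3.73] T [-2.683  1.02  -0.231] w 47.2 q [-0.56  0.33  0.53  2.18 -0.26  0.63  1.29]
```

View pics/w28.png

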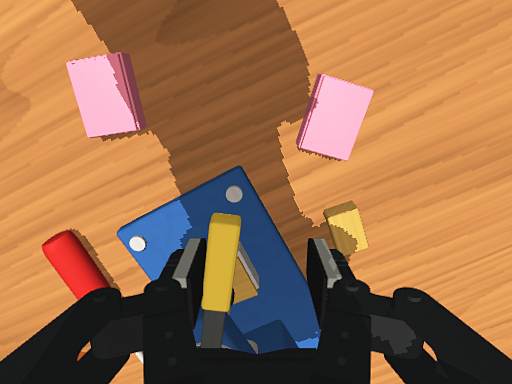

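Held at 12–14 N for 0.5 s. Backing off to centre and lifting.

Emit:
step_arm(
  motion=[0.45,-0.3,0,0,0,0.45,-0.3,0,0,0,0.45,-0.2,0,0,0,0.45,0,0,0,0],
)

```text
time_s: 20.68
tool_pos: [468.6, -9.2, 109.6]
ee_rot: [0.018, 0.842, 0.539, 0.023]
wrist_force: [0.3, 0.9, -0.7]
grip_width: 47.1
```

Run:
```python
from h import *
st(); grab('wrist','w29')
```

```text
t 20.68 p [468.6  -9.2 109.6] yaw 65.3 tilt [ 0.0587 -0.0057] F [ 0.3   0.91 -0.71] T [ 0.072  0.077 -0.016] w 47.1 q [-0.52  0.32  0.53  2.2  -0.26  0.62  1.33]
```

View pics/w29.png

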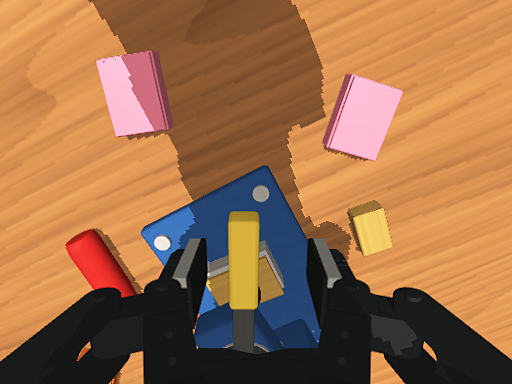

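The lever has sprung back straight and sits free between the pads at (243,260) px. Lifting clear.

Emit:
step_arm(
  motion=[0.45,0.1,-0.1,-0.6,0,0.45,0,0,-0.9,0,0.45,0,0,-1,0,0.45,0,0,-1,0,0.45,0,-0.5,-1,0,0.45,0,-0.5,-0.5,0,0.45,0,0,0,0],
)

```text
time_s: 21.6
tool_pos: [438.1, 9.2, 242.2]
ee_rot: [0.019, 0.84, 0.541, 0.027]
wrist_force: [-0.8, -0.9, -0.2]
grip_width: 47.3
```

Run:
```python
from h import *
st(); im=grab('wrist','w30'); grab('scene','s30'); t=grab('top','t30'); footedge('s30')
hsv=cv2.cvtColor(im['color'],cv2.COLOR_RGB2HSV)
m=cv2.inRange(hsv,np.array((23,120,70)),np.array((34,255,255)))
n,l,s,c=cv2.connectedComponentsWithStats(m)
for i in range(1,n):
    if s[i,4]>100:
        ys,xs=np.where(l==i); r=cv2.minAreaRect(np.stack([xs,ys],1).astype(np.float32)); p=onz(im,r[0],116); v=p-[530,-45,116]
        print(s[i,4],p.round(1),'r',np.hypot(v[0],v[1]),'nut',(np.arctan2(v[1],v[0])%(2*np.pi))-(np.pi+.05-.5))
a=cv2.imread('pics/s30.png')[150:290,170:350];b=cv2.imread('pics/t30.png')[135:235,225:325]
cv2.imwrite('pics/c30.png',np.hstack([cv2.resize(a,(450,350)),cv2.resize(b,(350,350))]))
```

```text
t 21.6 p [438.1   9.2 242.2] yaw 65.6 tilt [ 0.0648 -0.0027] F [-0.85 -0.94 -0.23] T [ 0.008  0.027 -0.059] w 47.3 q [-0.7   0.03  0.6   2.13 -0.01  0.93  1.04]
s30 low [228.78 229.61 229.75 229.94 229.9  229.75 229.58 228.82] mean 229.52 up [225.14 226.1  226.62 226.93 226.81 226.49 226.1  224.61] 226.1
559 [463.4 -13.4 116. ] r 73.65396560220195 nut 0.007191565386252652
116 [689.7  98.2 116. ] r 214.51556749842797 nut -1.9604514752957651
634 [694.2  49.6 116. ] r 189.49307267940392 nut -2.1686094413009247
```

View pics/c30.png

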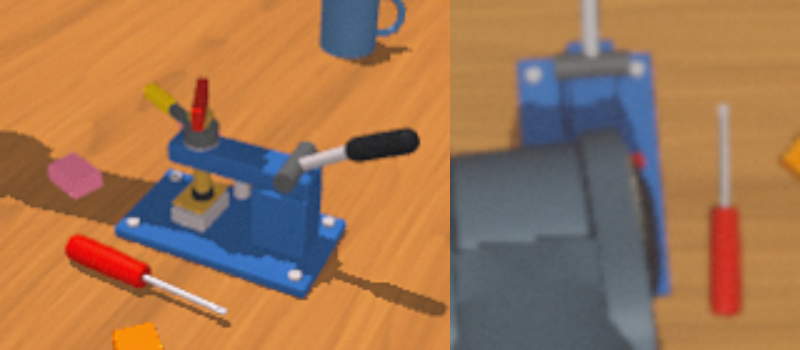

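The lever is on its seat (nut ≈0.007 rad), the foot is unchanged and the gripper is clear. Handing in.

```bash
python3 -c "
from h import *
print(manip.close_job())"
```

```text
the job is handed in; nothing more can be done
None
```

The depth stop is set and locked, and I handed the job in at about 22 s. However, on the first try I screwed the foot down too far onto the gauge block. No verdict was reported.

- **Loosening:** I swung the lever to about 0.84 rad on the nut, so the screw was turned only while the lock was loose.
- **The overshoot:** The foot was pressed about 2.4 mm past contact, an estimated 13 to 25 N. I turned back until the foot lifted, which put contact at tool yaw of about 34°, then set it about 0.8 mm past that.
- **Foot force at the end:** It is an estimate of about 6 to 9 N, not a direct measurement. The turning torque of 0.233 N m gives roughly 9 N. The picture of the foot agrees with a light press. The contact point is uncertain by about 2°, or roughly 2 N.
- **Gauge height:** Contact came at about 4.8 mm of screw travel, implying a block at or just over its stated 26 mm maximum. My rough image measurement gave 21 to 24 mm. I trusted the contact point over the image.
- **Locking:** I pressed the lever home with 12 to 14 N for about 0.5 s and let it spring back.
- **Last checks:** The lever is straight and within about 0.01 rad of its seat, and the foot and screw are unchanged after locking. The gripper was clear and reading no force. In the last pictures I saw no movement of the gauge, nor of the screwdriver and the other things in view.

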